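# Find the socket that fits the turntable hub

## Robot

A 6-joint arm with a two-finger parallel gripper is mounted at the origin on the work surface. World frame = base frame: x ahead of the robot, y to its left, z up, the work surface at z = 0. Lengths are in m, angles in degrees, forces in N, time in s.
With the tool pointing down it reaches from about 0.25 to 0.725 m from the base axis. Payload 9.7 kg.
Tool frame: the origin (TCP) lies between the finger pads; the fingertips stand 11 mm ahead of it and the grasp point (between the pads) lies 8 mm behind it; z points along the fingers, x is the direction in which the jaws open and shut, and the axes are right-handed (so a half turn about z gives the same grasp; the last joint's range is limited). The gripper opens to 85 mm and grips with 20 to 120 N. Pads are 22 mm wide; open, the fingers measure 114 mm over their backs; the gripper's body (76 mm by 85 mm) begins 54 mm behind the grasp point. The pads swing forward as they close: fully open they stand 13 mm farther back than shut.
Start: joints at [73.109, 4.979, 10.078, 95.1, 0, 90], TCP at [0.16, 0.526, 0.242] pointing down, gripper open.
Joint ranges: [-179.16, 179.16], [-48.56, 103.87], [-65.8, 70.77], [-126.05, 130.52], [-82.76, 87.17], [-180, 180]. Speed limits (degrees/s): [127.2, 127.2, 147.25, 180, 180, 180].

## Interface

Orientations are given as [roll, pitch, yaw] about the fixed x, y, z axes, in that order (R = Rz(yaw) Ry(pitch) Rx(roll)).
In Python, from workcell import get_obs, camera, job_done gives the robot as it stands.
- The arm moves only by the tool arm_command, never from a script. Its argument "increments" is a list of rows, each a list of 2 entries, a list of its own where there are three numbers: the shift along the tool's x, y, z in units of 25 mm (1.0 is 25 mm), then the turn about the tool's z in units of 6 degrees (1.0 is 6 degrees). In form: [[[dx, dy, dz], roll], ...]. A call has 1 to 5 rows; each row is the pose to reach, as a shift and turn from the pose measured when the call began, along the tool's axes at that moment; what a row does not reach only later rows make up. A row lasts 1/10 s, in which the tool goes at most 50 mm and 8.59 degrees, less where a joint would pass 70% of its speed; a pose out of reach is approached as far as the arm can. A call with a gripper value outside its range is refused whole. "claw" is the closure, from -1 (fully open) to 1 (shut), so that 0 is half open, set as the call begins (left out, the last holds). The fingers move at their own pace and stop on an object; "force" is the grip in N (left out, the last holds). Time passes only in rows, so rows that repeat a pose let the fingers close. It gives the time, the measured TCP pose, the force and the opening at its end, in the units of the state.
- get_obs(): the state, without advancing time (a new reading comes with each control period).
- camera(name): name is "scene" or "top"; returns a dict with "frame" (384x512x3 uint8, red, green, blue), "range_z" (384x512 float32, m along the optical axis (not along the pixel's ray), 0 where there is no reading), "K" (3x3 intrinsics, pixels), "R" (3x3) and "t" (3): a world point X has camera coordinates R X + t. Camera axes: x right, y down, z forward; pixel columns grow to the right and rows downward; lengths in m; the calibration is good to about 2 mm. A picture is of the moment at which its call begins.
- job_done(): hands the job in, once; it reports no verdict.
The state is a dict: "time": time; "q": joint angles; "qd": joint speeds; "joint_efforts": joint torques, N m; "ee_pos": TCP position; "tcp_rot": TCP orientation; "wrist_force": force on the tool from outside, world axes, zero at the start; "torque": the same for the moment, N m; "opening": finger opening in m.
Only numpy, scipy, OpenCV 4.12 (cv2) and the standard library are available. Lean on these libraries where they do the work, as an engineer would, in place of code of your own. Each camera call takes 0.05 s, during which the arm holds its last target.

## Task

A photo turntable's hub sits on the grey hold-down fixture: press the fixture's sprung lever down until it latches and stays down by itself, and let go of it. Then find the socket in the dark tray that fits this hub's hex nut, and set it upright on the nut, fully home against the flange. Finish while holding: still gripping that socket and pressing it firmly down on the hub, with the lever still latched, the other two sockets standing in the tray, and the sherds, brush, wrench and jar left alone.

Things in the scene. Friction and masses are not known exactly. Their poses are not given: they have to be found in the camera images.
- lever (a joint): Angle of the hold-down lever, a forked bar hinged at the fixture's far end: 0 = raised (about 17 degrees up), 0.30 = fully down. A spring resists with about 6 N at the pad at first, less further down; past 0.22 it snaps over centre, which pulls it to its stop at 0.30 and holds it there by itself (about 4 N up at the pad would free it).
- lever_pad (a point): Middle of the top face of the lever's black rubber pad (60 mm along the lever, 40 mm wide), the place to press; x points along the lever towards its hinge, which is 220 mm away. The pad is about 116 mm above the table when raised and 51 mm when fully down, and swings about 12 mm further from the hinge on the way.
- seat (a point): Centre of the hub seat on top of the grey fixture, 30 mm above the table; x points from the lever's pad (140 mm from here) to its hinge (80 mm from here). The lever's two bars pass either side, 76 mm apart inside (two lugs on them leave 53 mm); when the lever is down their tops are 50 mm above the table, and nothing of the fixture is higher than 75 mm.
- tray: Dark tray, 330 (x) x 220 (y) mm, floor 4 mm thick, rim 14 mm high, fixed to the table; origin on the table under its centre. The sockets stand in it in a row along its x, in any order, about 80 mm apart, with sherds beside them.
- hub_small: Round steel turntable hub with a hex nut of 18 mm across flats. Fixed. Origin at the centre of its underside, z up; flange 60 mm across and 6 mm thick, nut on it 16 mm high (top 4 mm narrowed by 3 mm as a lead-in), so nut top at 22 mm. Flat faces of the nut look along its x and every 60 degrees from it. One of the three hubs sits on the fixture's seat, the other two are spares in a wooden rack.
- hub_medium: Round steel turntable hub with a hex nut of 23 mm across flats. Fixed. Origin at the centre of its underside, z up; flange 60 mm across and 6 mm thick, nut on it 16 mm high (top 4 mm narrowed by 3 mm as a lead-in), so nut top at 22 mm. Flat faces of the nut look along its x and every 60 degrees from it. One of the three hubs sits on the fixture's seat, the other two are spares in a wooden rack.
- hub_large: Round steel turntable hub with a hex nut of 28 mm across flats. Fixed. Origin at the centre of its underside, z up; flange 60 mm across and 6 mm thick, nut on it 16 mm high (top 4 mm narrowed by 3 mm as a lead-in), so nut top at 22 mm. Flat faces of the nut look along its x and every 60 degrees from it. One of the three hubs sits on the fixture's seat, the other two are spares in a wooden rack.
- socket_small_mid (a point): Centre of a loose steel socket standing with its hex bore down: a cylinder 30 mm across and 70 mm high (this point is 35 mm above its lower end), 0.2 kg or so. Bore 20.5 mm across flats and 20 mm deep, made for the 18 mm nut, which it takes with 2.5 mm of play; flats of the bore look along its x and every 60 degrees from it. Fully seated, its lower end rests on the hub's flange.
- socket_medium_mid (a point): Centre of a loose steel socket standing with its hex bore down: a cylinder 36 mm across and 70 mm high (this point is 35 mm above its lower end), 0.27 kg or so. Bore 25.5 mm across flats and 20 mm deep, made for the 23 mm nut, which it takes with 2.5 mm of play; flats of the bore look along its x and every 60 degrees from it. Fully seated, its lower end rests on the hub's flange.
- socket_large_mid (a point): Centre of a loose steel socket standing with its hex bore down: a cylinder 42 mm across and 70 mm high (this point is 35 mm above its lower end), 0.36 kg or so. Bore 30.5 mm across flats and 20 mm deep, made for the 28 mm nut, which it takes with 2.5 mm of play; flats of the bore look along its x and every 60 degrees from it. Fully seated, its lower end rests on the hub's flange.
- sherd_a: Terracotta pot sherd, about 46 x 34 mm, 9 mm thick, lying in the tray. Leave alone.
- sherd_b: Terracotta pot sherd, about 40 x 32 mm, 9 mm thick, lying in the tray. Leave alone.
- sherd_c: Terracotta pot sherd, about 36 x 28 mm, 9 mm thick, lying in the tray. Leave alone.
- brush: Wooden brush, 190 mm long, lying on the table; origin under its middle, x along it. Leave alone.
- wrench: Steel wrench, 180 mm long, lying on the table; origin under its middle, x along it. Leave alone.
- jar: Glass jar, 60 mm across, 85 mm high; origin under its middle. Leave alone.
Not all that is in view belongs to the job. What is shaped like the part that bears socket_small_mid but orange or red is not meant.

How it is judged:
By the outcome, as a careful person would: the job done as asked, in the order asked, and still so for the second after the job is handed in, while the arm keeps its last pose, push and grip.
It also fails if it takes over 54 s, if anything falls off the work surface, if the arm or the gripper's body presses on something with over 40 N, if the wrist force passes 120 N, or if a joint passes its speed limit or range.

## Working session

There is one attempt and no reset: what is moved stays moved. The work goes in short steps, Python scripts to look and compute and a tool call to move; the robot and the scene stay as the last step left them, time stands still between calls to the robot, and variables do not carry over. Pictures are saved under pics/ and viewed, and the job is handed in when it is done.

Besides the shell and the picture viewer there is one more tool, called after "Call:" as a command line: name --argument value ..., lists and objects as JSON in quotes. arm_command: Moves the arm, as the interface text tells. Its arguments: {"type":"object","properties":{"increments":{"type":"array"},"claw":{"type":"number"},"force":{"type":"number"}},"required":["increments"]}

```bash
mkdir -p pics; ls; python3 - <<'E'
from workcell import get_obs, camera
import cv2,numpy as np
o=get_obs();print(o)
for n in("scene","top"):
    c=camera(n);cv2.imwrite(f"pics/{n}0.png",cv2.cvtColor(c["frame"],cv2.COLOR_RGB2BGR));np.savez(f"{n}0.npz",**c);print(c["K"],c["R"],c["t"])
E
```

```text
pics
{'time': 0.0, 'q': array([ 7.31084232e+01,  5.01107034e+00,  1.00330911e+01,  9.51009042e+01,
       -4.70685019e-04,  8.99996636e+01]), 'qd': array([-0.03102125, -0.03366741,  0.00545349, -0.01891067,  0.08846861,
        0.05532186]), 'joint_efforts': array([ 2.08423662e-03, -5.20382416e+01,  4.64810157e+01,  1.62127521e-02,
        2.07078656e-04,  1.29349894e-05]), 'ee_pos': array([0.15974339, 0.52604769, 0.24157115]), 'tcp_rot': array([1.79999530e+02, 7.88834285e-02, 7.31087596e+01]), 'wrist_force': array([ 0.03115206,  0.20391784, -0.18270186]), 'torque': array([-0.07275628, -0.01829622,  0.02217917]), 'opening': 0.08545556181602434}
[[384.37139316   0.         256.56498752]
 [  0.         384.37139316 193.67661992]
 [  0.           0.           1.        ]] [[ 0.55450907  0.8321233   0.00951331]
 [ 0.58166092 -0.37938011 -0.71954243]
 [-0.59513886  0.40452633 -0.69438332]] [-0.33781567 -0.2504197   1.71178906]
[[455.2436398    0.         253.64759957]
 [  0.         455.2436398  185.69633435]
 [  0.           0.           1.        ]] [[ 0.0034419  -0.99997519  0.00614549]
 [-0.99739818 -0.00387543 -0.07198513]
 [ 0.07200716 -0.00588173 -0.99738677]] [0.01391842 0.55920794 1.33932183]
```

View pics/scene0.png

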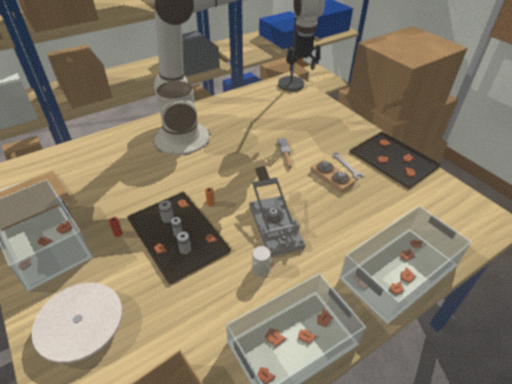

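View pics/top0.png

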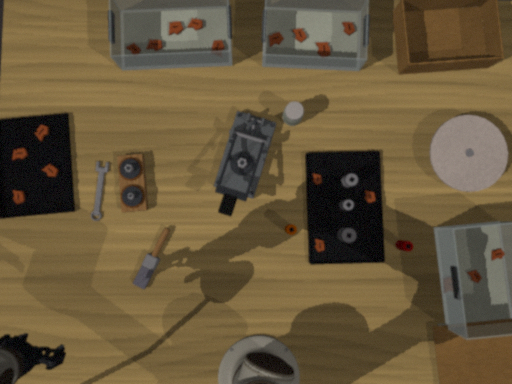

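The top view shows the fixture at about (247,158), its pad at (228,205), and the tray sockets at (349,180), (347,205) and (347,236). The spare hubs are in the rack at (132,180), and there are decoys in orange at (291,229) and red at (404,245). Next I'll look at zoomed crops.

```bash
python3 - <<'E'
import cv2,numpy as np
a=cv2.imread("pics/top0.png");s=cv2.imread("pics/scene0.png")
f=lambda im,x0,y0,x1,y1,k:cv2.resize(im[y0:y1,x0:x1],None,fx=k,fy=k,interpolation=cv2.INTER_CUBIC)
cv2.imwrite("pics/c1.png",np.hstack([f(a,200,100,300,225,4.5),f(a,300,150,370,275,4.5)][:2])[:590,:800])
cv2.imwrite("pics/c2.png",np.vstack([f(s,120,150,320,280,4)])[:600])
cv2.imwrite("pics/c3.png",f(a,110,140,160,220,7))
E
```

```text
(no output)
```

View pics/c1.png

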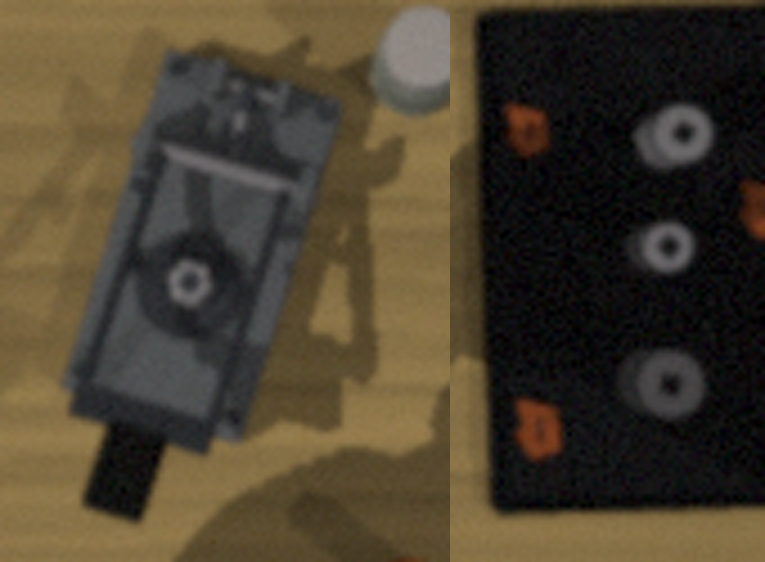

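View pics/c2.png

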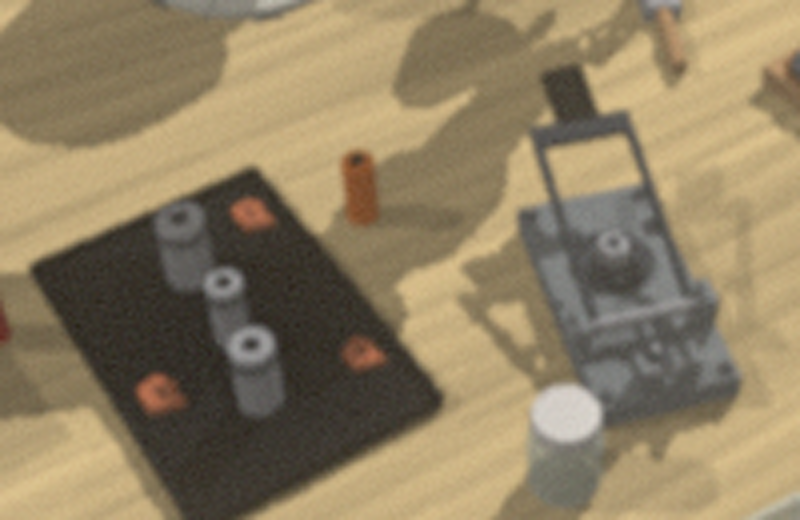

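View pics/c3.png

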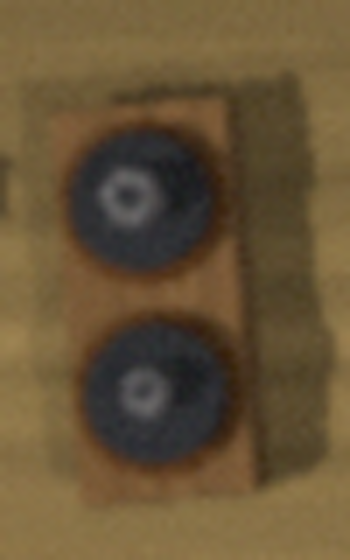

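```bash
cat > h.py <<'E'
import numpy as np,cv2
def ray(c,u,v):
    d=c["R"].T@(np.linalg.inv(c["K"])@np.array([u,v,1.])); o=-c["R"].T@c["t"]; return o,d
def onz(c,u,v,z):
    o,d=ray(c,u,v); return o+d*(z-o[2])/d[2]
def proj(c,X):
    p=c["R"]@np.array(X)+c["t"]; p=c["K"]@p; return p[:2]/p[2]
E
python3 - <<'E'
from h import *
c=dict(np.load("top0.npz"));g=cv2.cvtColor(c["frame"],cv2.COLOR_RGB2GRAY).astype(np.float32)
for nm,(u,v),z,r in(("fix",(242,163),.052,7),("rackU",(128,168),None,7),("rackL",(130.5,196),None,7),("s1",(352,179.5),.074,11),("s2",(348,204.7),.074,9),("s3",(348.8,235),.074,11)):
    # bright blob centroid
    p=g[int(v)-14:int(v)+15,int(u)-14:int(u)+15]
    big=cv2.resize(p,None,fx=8,fy=8,interpolation=cv2.INTER_CUBIC)
    yy,xx=np.mgrid[:big.shape[0],:big.shape[1]]
    U=int(u)-14+(xx+.5)/8-.5;V=int(v)-14+(yy+.5)/8-.5
    rr=np.hypot(U-u,V-v)
    pr=[big[(rr>=k*.5)&(rr<k*.5+.5)].mean() for k in range(26)]
    zz=c["range_z"][int(v)-3:int(v)+4,int(u)-3:int(u)+4]
    print(nm,np.round(pr).astype(int),"rng",np.round(np.median(zz[zz>0]),4), onz(c,u,v,z or .05).round(4))
E
```

```text
fix [56 58 66 77 87 95 98 96 87 75 61 49 41 38 37 38 39 39 39 38 39 40 43 47
 53 57] rng 1.3328 [0.6233 0.0505 0.052 ]
rackU [56 60 69 80 89 92 88 79 67 56 48 45 43 44 44 45 47 49 52 55 59 63 67 71
 74 77] rng 1.3298 [0.6074 0.3837 0.05  ]
rackL [74 78 83 86 84 79 71 60 51 46 45 45 45 45 45 46 47 49 52 54 57 61 65 70
 74 78] rng 1.3266 [0.5255 0.3745 0.05  ]
s1 [ 22  30  41  55  69  83  94 100 101  98  92  81  67  53  42  34  29  27
  26  24  22  20  17  15  14  12] rng 1.3084 [ 0.5742 -0.2663  0.074 ]
s2 [24 29 40 55 71 85 95 99 96 86 70 52 37 26 20 17 15 15 14 12 12 11 11 10
 10 10] rng 1.3035 [ 0.5018 -0.254   0.074 ]
s3 [14 16 24 33 44 55 63 67 69 70 70 68 65 58 49 38 28 22 19 18 18 17 16 15
 14 14] rng 1.2967 [ 0.4155 -0.2553  0.074 ]
```

```bash
python3 - <<'E'
from h import *
T=dict(np.load("top0.npz"));S=dict(np.load("scene0.npz"))
def cen(c,box,thr,inv,nm):
    x0,y0,x1,y1=box;g=cv2.cvtColor(c["frame"],cv2.COLOR_RGB2GRAY);g=cv2.GaussianBlur(g,(3,3),0)[y0:y1,x0:x1]
    m=((g<thr) if inv else (g>thr)).astype(np.uint8)
    n,l,st,ce=cv2.connectedComponentsWithStats(m);i=1+np.argmax(st[1:,4]);
    r=cv2.minAreaRect(np.argwhere(l==i)[:,::-1].astype(np.float32))
    print(nm,st[i],ce[i]+[x0,y0],r);return ce[i]+[x0,y0],np.array(r[0])+[x0,y0]
a=cen(T,(212,188,245,222),32,1,"padT")
b=cen(S,(250,160,275,182),45,1,"padS")
from scipy.optimize import least_squares
def tri(pa,pb):
    o1,d1=ray(T,*pa);o2,d2=ray(S,*pb);A=np.c_[d1,-d2];s=np.linalg.lstsq(A,o2-o1,rcond=None)[0];p=o1+d1*s[0];q=o2+d2*s[1];return (p+q)/2,np.linalg.norm(p-q)
print("pad tri",tri(a[0],b[0]),"z116",onz(T,*a[0],.112))
n1=cen(T,(235,156,249,170),68,0,"nutT");n2=cen(S,(267,204,280,217),110,0,"nutS")
print("nut",tri(n1[0],n2[0]),onz(T,*n1[0],.052))
for c,nm in((T,"T"),(S,"S")):
    s=cen(c,(334,220,364,250) if nm=="T" else (157,196,176,212),55 if nm=="T" else 100,0,"s3"+nm)
    print(onz(c,*s[1],.074),onz(c,*s[0],.074))
# range based
o=-T["R"].T@T["t"]
for u,v in((228,205),(227,207),(229,203),(242,163),(349,240)):
    z=T["range_z"][v-1:v+2,u-1:u+2];z=np.median(z[z>0]);p=np.array([(u-T["K"][0,2])/T["K"][0,0]*z,(v-T["K"][1,2])/T["K"][0,0]*z,z]);print(u,v,(T["R"].T@(p-T["t"])).round(4))
# base plate axis
print("hinge",onz(T,200+230/4.5,100+170/4.5,.06))
# lever bar edges in crop: left bar (160,150)->(75,405)  right (285,190)->(215,445)
for (x,y) in((160,160),(90,370),(280,195),(222,400)): print(onz(T,200+x/4.5,100+y/4.5,.06+.0*y))
E
```

```text
padT [  8   5  17  21 224] [227.69642857 203.32589286] ((15.700000762939453, 15.39999771118164), (11.700427055358887, 19.28989028930664), 18.434947967529297)Traceback (most recent call last):
  File "<stdin>", line 10, in <module>
  File "<stdin>", line 6, in cen
    return _wrapfunc(a, 'argmax', axis=axis, out=out, **kwds)
    return bound(*args, **kwds)
ValueError: attempt to get argmax of an empty sequence
```

```bash
python3 - <<'E'
from h import *
T=dict(np.load("top0.npz"));S=dict(np.load("scene0.npz"))
def cen(c,box,thr,inv,nm):
    x0,y0,x1,y1=box;g=cv2.cvtColor(c["frame"],cv2.COLOR_RGB2GRAY);g=cv2.GaussianBlur(g,(3,3),0)[y0:y1,x0:x1]
    m=((g<thr) if inv else (g>thr)).astype(np.uint8)
    n,l,st,ce=cv2.connectedComponentsWithStats(m)
    if n<2: print(nm,"none",g.min(),g.max());return (np.array([(x0+x1)/2,(y0+y1)/2]),)*2
    i=1+np.argmax(st[1:,4])
    r=cv2.minAreaRect(np.argwhere(l==i)[:,::-1].astype(np.float32))
    print(nm,st[i][4],ce[i]+[x0,y0],r);return ce[i]+[x0,y0],np.array(r[0])+[x0,y0]
a=cen(T,(212,188,245,222),32,1,"padT")
b=cen(S,(250,160,275,182),60,1,"padS")
def tri(pa,pb):
    o1,d1=ray(T,*pa);o2,d2=ray(S,*pb);A=np.c_[d1,-d2];s=np.linalg.lstsq(A,o2-o1,rcond=None)[0];p=o1+d1*s[0];q=o2+d2*s[1];return ((p+q)/2).round(4),np.linalg.norm(p-q)
print("pad tri",tri(a[0],b[0]),"z116",onz(T,*a[0],.116))
n1=cen(T,(235,156,249,170),68,0,"nutT");n2=cen(S,(267,204,280,217),110,0,"nutS")
print("nut",tri(n1[0],n2[0]),onz(T,*n1[0],.052))
for c,nm in((T,"T"),(S,"S")):
    s=cen(c,(334,220,364,250) if nm=="T" else (157,196,176,212),55 if nm=="T" else 100,0,"s3"+nm)
    print(onz(c,*s[1],.074),onz(c,*s[0],.074))
for u,v in((228,205),(227,207),(229,203),(242,163),(349,240)):
    z=T["range_z"][v-1:v+2,u-1:u+2];z=np.median(z[z>0]);p=np.array([(u-T["K"][0,2])/T["K"][0,0]*z,(v-T["K"][1,2])/T["K"][0,0]*z,z]);print(u,v,(T["R"].T@(p-T["t"])).round(4))
for (x,y) in((230,170),(160,160),(90,370),(280,195),(222,400)): print(onz(T,200+x/4.5,100+y/4.5,.06))
E
```

```text
padT 224 [227.69642857 203.32589286] ((15.700000762939453, 15.39999771118164), (11.700427055358887, 19.28989028930664), 18.434947967529297)
padS none 63 190
pad tri (array([0.5044, 0.0902, 0.1236]), np.float64(0.005832148557506393)) z116 [0.50305665 0.08815309 0.116     ]
nutT 70 [241.38571429 162.61428571] ((6.5, 6.5), (9.0, 9.0), 90.0)
nutS 104 [273.19230769 207.83653846] ((6.0, 4.5), (9.0, 12.0), 90.0)
nut (array([0.6248, 0.0543, 0.0606]), np.float64(0.00532302001958155)) [0.62442846 0.05226868 0.052     ]
s3T 121 [348.24793388 234.95041322] ((14.5, 15.0), (12.0, 13.0), 90.0)
[ 0.41548835 -0.25442519  0.074     ] [ 0.41562658 -0.25370778  0.074     ]
s3S 70 [162.15714286 198.28571429] ((7.5, 3.0), (6.0, 15.0), 90.0)
[ 0.39645769 -0.24102391  0.074     ] [ 0.38879525 -0.24634808  0.074     ]
228 205 [0.4984 0.0872 0.1174]
227 207 [0.4928 0.0898 0.1196]
229 203 [0.5041 0.0847 0.1136]
242 163 [0.6234 0.0505 0.0514]
349 240 [ 0.4012 -0.2561  0.072 ]
[0.6965491  0.02409276 0.06      ]
[0.70290015 0.06955174 0.06      ]
[0.56599056 0.11376866 0.06      ]
[ 0.68031734 -0.00839439  0.06      ]
[0.546953   0.02866746 0.06      ]
```

```bash
cat >> h.py <<'E'
from scipy.spatial.transform import Rotation as Ro
def plan(x,y,z,yaw):
    from workcell import get_obs
    o=get_obs();R=Ro.from_euler('xyz',o["tcp_rot"],degrees=True).as_matrix()
    d=R.T@(np.array([x,y,z])-o["ee_pos"])/.025
    t=((o["tcp_rot"][2]-yaw+90)%180)-90
    print("t",round(o["time"],2),"pos",o["ee_pos"].round(4),"rot",o["tcp_rot"].round(2),"F",o["wrist_force"].round(1),"op",round(o["opening"],4),"INC",d.round(2),"roll",round(t/6,2))
E
python3 -c "
from h import *
plan(.497,.0875,.19,-16.5)"
```

```text
t 0.1 pos [0.1597 0.5261 0.2416] rot [1.800e+02 7.000e-02 7.311e+01] F [1.4 1.3 0.4] op 0.0853 INC [-12.86  18.01   2.08] roll 14.94
```

Candidates in the top image:

| Item | Pixel | Measurement | Reading |
|---|---|---|---|
| Fixture hub | (242,163) | nut radius about 14 mm | large |
| Upper rack spare | (128,168) | about 12 mm | medium |
| Lower rack spare | (130,196) | about 9.7 mm | small |
| Socket | (352,179) | about 37 mm across | medium |
| Socket | (348,205) | about 31 mm across | small |
| Socket | (348,235) | about 42 mm across | **large, chosen** |
| Orange decoy | (291,229) | – | not meant |
| Red decoy | (404,245) | – | not meant |

The close crop above agrees with this choice. I'll press the lever first.

Call:
arm_command --increments '[[[-12.85,18.0,2.0],14.9],[[-12.85,18.0,2.0],14.9],[[-12.85,18.0,2.0],14.9],[[-12.85,18.0,2.0],14.9],[[-12.85,18.0,2.0],14.9]]' --claw 1 --force 40

```text
time: 0.6
ee_pos: [0.3122, 0.3272, 0.2192]
tcp_rot: [180.0, 0.0, 29.8]
wrist_force: [0.9, 0.3, 1.2]
opening: 0.0124
```

```bash
python3 -c "
from h import *
plan(.497,.0875,.19,-16.5)"
```

```text
t 0.6 pos [0.3122 0.3272 0.2192] rot [1.7996e+02 2.0000e-02 2.9810e+01] F [0.9 0.3 1.2] op 0.0124 INC [ 1.65 11.99  1.18] roll 7.72
```

Call:
arm_command --increments '[[[1.65,12.0,1.2],7.7],[[1.65,12.0,1.2],7.7],[[1.65,12.0,1.2],7.7],[[1.65,12.0,1.2],7.7],[[1.65,12.0,1.2],7.7]]'

```text
time: 1.1
ee_pos: [0.4639, 0.1297, 0.1946]
tcp_rot: [180.0, -0.0, -13.2]
wrist_force: [1.8, 0.8, 1.1]
opening: 0.0001
```

Call:
arm_command --increments '[[[0,0,0],0]]'

```text
time: 1.2
ee_pos: [0.4659, 0.1255, 0.1932]
tcp_rot: [179.9, 0.0, -13.8]
wrist_force: [-0.1, -0.5, -0.1]
opening: 0.0001
```

```bash
python3 -c "
from h import *
plan(.497,.0875,.13,-16.5)"
```

```text
t 1.2 pos [0.4659 0.1255 0.1932] rot [ 1.7987e+02  4.0000e-02 -1.3800e+01] F [-0.1 -0.5 -0.1] op 0.0001 INC [1.57 1.17 2.53] roll 0.45
```

Call:
arm_command --increments '[[[1.55,1.15,0.5],0.45],[[1.55,1.15,1.5],0.45],[[1.55,1.15,2.0],0.45],[[1.55,1.15,2.3],0.45],[[1.55,1.15,2.3],0.45]]'

```text
time: 1.7
ee_pos: [0.4957, 0.089, 0.1352]
tcp_rot: [179.8, 0.1, -16.4]
wrist_force: [0.4, 0.1, -0.5]
opening: 0.0002
```

```bash
python3 - <<'E'
from h import *
from workcell import camera
plan(.494,.0885,.055,-16.5)
im=[]
for n,(x0,y0,x1,y1) in(("top",(190,110,300,230)),("scene",(210,110,330,240))):
    f=cv2.cvtColor(camera(n)["frame"],cv2.COLOR_RGB2BGR)[y0:y1,x0:x1];im.append(cv2.resize(f,(400,440),interpolation=cv2.INTER_CUBIC))
cv2.imwrite("pics/p1.png",np.hstack(im))
E
```

```text
t 1.7 pos [0.4957 0.089  0.1352] rot [ 1.7984e+02  1.1000e-01 -1.6400e+01] F [ 0.4  0.1 -0.5] op 0.0002 INC [-0.05  0.03  3.21] roll 0.02
```

View pics/p1.png

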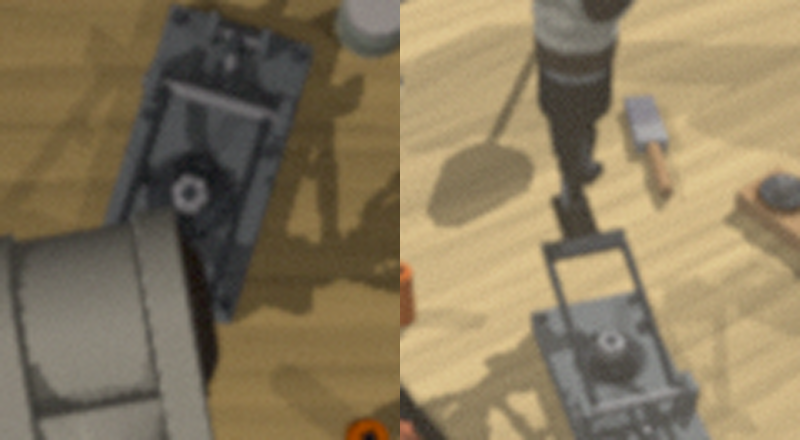

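The scene crop shows the closed fingertips just over the outer half of the pad, at crop pixel (570,190). I'll go about 5 mm further towards the hinge and press.

Call:
arm_command --increments '[[[0.2,0,0.3],0],[[0.2,0,0.7],0],[[0.15,0,1.1],0],[[0.15,0,1.5],0],[[0.1,0,1.9],0]]'

```text
time: 2.3
ee_pos: [0.4987, 0.0883, 0.0881]
tcp_rot: [179.9, -0.0, -16.4]
wrist_force: [1.3, 0.2, 0.5]
opening: -0.0
```

```bash
python3 -c "
from h import *
plan(.494,.0885,.060,-16.5)"
```

```text
t 2.3 pos [0.4987 0.0883 0.0881] rot [179.88  -0.   -16.4 ] F [1.3 0.2 0.5] op -0.0 INC [-0.18  0.04  1.12] roll 0.02
```

```bash
cat >> h.py <<'E'
def shot(name,tb=(190,110,300,230),sb=(210,110,330,240)):
    from workcell import camera
    im=[]
    for n,(x0,y0,x1,y1) in(("top",tb),("scene",sb)):
        f=cv2.cvtColor(camera(n)["frame"],cv2.COLOR_RGB2BGR)[y0:y1,x0:x1];im.append(cv2.resize(f,(400,440),interpolation=cv2.INTER_CUBIC))
    cv2.imwrite("pics/%s.png"%name,np.hstack(im))
E
python3 -c "
from h import *
shot('p2')"
```

```text
(no output)
```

View pics/p2.png

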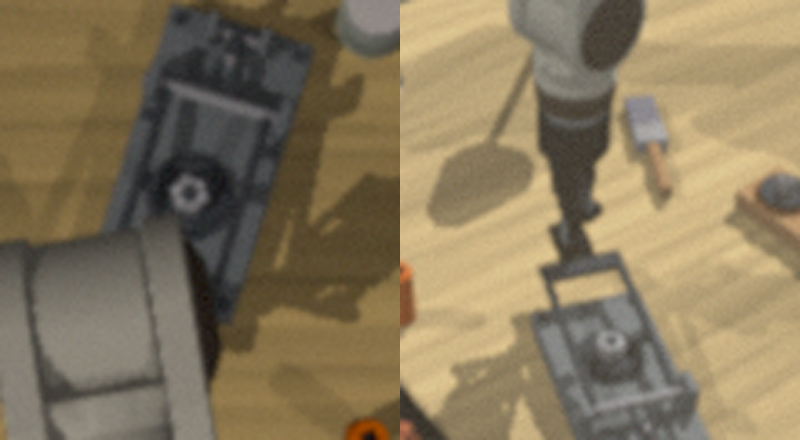

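The lever has come down with the tip, which sits well on the pad at crop pixel (570,235). I'll carry on pressing to the stop.

Call:
arm_command --increments '[[[-0.05,0,0.4],0],[[-0.1,0,0.7],0],[[-0.15,0,0.95],0],[[-0.15,0,1.15],0],[[-0.15,0,1.25],0]]'

```text
time: 2.9
ee_pos: [0.4941, 0.0891, 0.0613]
tcp_rot: [179.9, -0.0, -16.4]
wrist_force: [-29.2, -5.0, 68.9]
opening: -0.0002
```

Call:
arm_command --increments '[[[0,0,0.1],0],[[0,0,0.15],0],[[0,0,0.15],0]]'

```text
time: 3.2
ee_pos: [0.4944, 0.0891, 0.0617]
tcp_rot: [180.0, -0.2, -16.4]
wrist_force: [-16.4, -2.6, 36.9]
opening: 0.0002
```

The lever is at its stop, with the force rising, so I'll back off.

Call:
arm_command --increments '[[[0,0,-0.3],0],[[0,0,-1.0],0],[[0,0,-2.5],0],[[0,0,-4.0],0],[[0,0,-5.0],0]]'

```text
time: 3.7
ee_pos: [0.4944, 0.0894, 0.1892]
tcp_rot: [-180.0, -0.3, -16.4]
wrist_force: [1.0, -0.4, -0.3]
opening: 0.0002
```

```bash
python3 -c "
from h import *
plan(.4155,-.2545,.16,-16.5)
shot('p3')"
```

```text
t 3.7 pos [0.4944 0.0894 0.1892] rot [-179.97   -0.31  -16.4 ] F [ 1.  -0.4 -0.3] op 0.0002 INC [ 0.85 14.09  1.16] roll 0.02
```

View pics/p3.png

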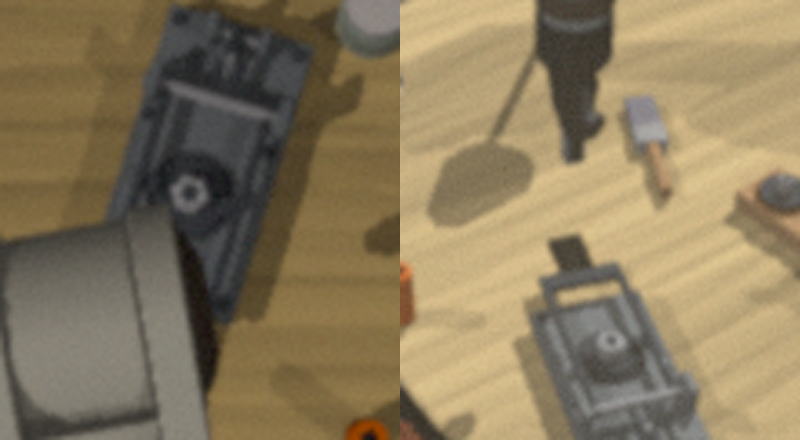

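The lever is latched: the pad now lies low at crop pixel (570,252). Next is the large socket.

Call:
arm_command --increments '[[[0.85,14.1,1.1],0],[[0.85,14.1,1.1],0],[[0.85,14.1,1.1],0],[[0.85,14.1,1.1],0],[[0.85,14.1,1.1],0]]' --claw -1

```text
time: 4.3
ee_pos: [0.4382, -0.1556, 0.1685]
tcp_rot: [-179.9, -0.5, -16.4]
wrist_force: [1.0, -0.4, 0.5]
opening: 0.0726
```

Call:
arm_command --increments '[[[0.15,5.0,0.2],0],[[0.15,5.0,0.2],0],[[0.15,5.0,0.2],0]]'

```text
time: 4.6
ee_pos: [0.405, -0.2794, 0.162]
tcp_rot: [-179.9, -0.4, -16.5]
wrist_force: [0.3, 0.3, -0.8]
opening: 0.0852
```

```bash
python3 -c "
from h import *
plan(.4155,-.2545,.16,-16.5)
shot('p4',(290,140,400,270),(110,140,250,290))"
```

```text
t 4.6 pos [ 0.405  -0.2794  0.162 ] rot [-179.89   -0.41  -16.52] F [ 0.3  0.3 -0.8] op 0.0852 INC [ 0.12 -1.07  0.08] roll -0.0
```

View pics/p4.png

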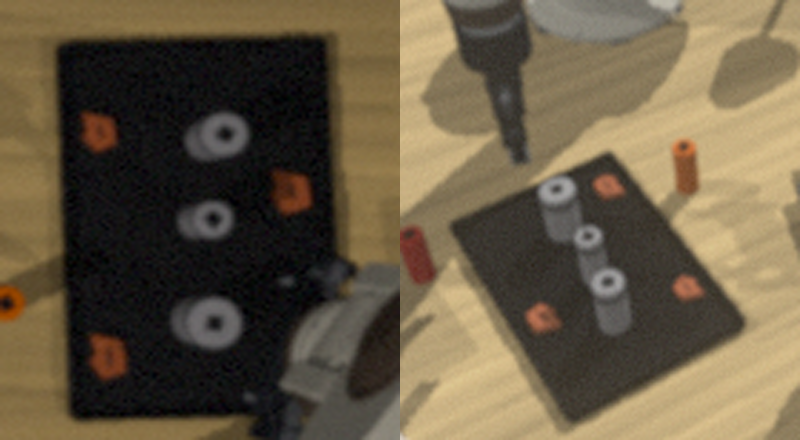

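The tool has overshot to the side, so the chosen socket is in clear view at top-crop (213,322), which is about pixel (348.6,235). I'll refine its centre.

```bash
python3 - <<'E'
from h import *
from workcell import camera
T=camera("top");S=camera("scene")
for c,(x0,y0,x1,y1),th in((T,(334,222,364,250),(80,90,100)),(S,(154,196,174,212),(130,140,150))):
    g=cv2.cvtColor(c["frame"],cv2.COLOR_RGB2GRAY)[y0:y1,x0:x1];g=cv2.resize(cv2.GaussianBlur(g,(3,3),0),None,fx=6,fy=6,interpolation=cv2.INTER_CUBIC)
    print(g.max())
    for t in th:
        cs,_=cv2.findContours((g>t).astype(np.uint8),cv2.RETR_EXTERNAL,cv2.CHAIN_APPROX_NONE);k=max(cs,key=cv2.contourArea)
        e=cv2.fitEllipse(k);u,v=(np.array(e[0])+.5)/6-.5+[x0,y0];print(t,u,v,np.array(e[1])/6,onz(c,u,v,.074).round(4))
# range: points of top in 3D
z=T["range_z"];vv,uu=np.mgrid[222:250,334:364];zz=z[222:250,334:364]
P=np.stack([(uu-T["K"][0,2])/T["K"][0,0]*zz,(vv-T["K"][1,2])/T["K"][0,0]*zz,zz],-1)-T["t"];P=P@T["R"]
m=(P[...,2]>.06)&(P[...,2]<.09);Q=P[m];print(len(Q),Q.mean(0),Q.min(0),Q.max(0))
plan(.4155,-.2545,.10,-16.5)
E
```

```text
107
80 347.98419189453125 235.07367833455405 [13.39636485 14.50301107] [ 0.4153 -0.253   0.074 ]
90 348.1103820800781 235.0297533671061 [12.47679265 13.29603195] [ 0.4154 -0.2533  0.074 ]
100 348.1628608703613 234.96830113728842 [10.40871112 10.87235006] [ 0.4156 -0.2535  0.074 ]
178
130 162.96564928690592 201.56179682413736 [12.98742421 15.20652771] [ 0.4051 -0.2505  0.074 ]
140 161.6874516805013 198.06509176890054 [ 4.43684705 13.41527685] [ 0.3869 -0.2473  0.074 ]
150 162.04539426167807 197.75772635142008 [ 3.68378067 12.3127683 ] [ 0.3862 -0.2456  0.074 ]
182 [ 0.41589731 -0.25308238  0.07316334] [ 0.39543663 -0.27403957  0.06048574] [ 0.43538583 -0.23338605  0.08054652]
t 4.8 pos [ 0.4061 -0.2768  0.1623] rot [-179.84   -0.4   -16.48] F [-0.   0.2 -0. ] op 0.0855 INC [ 0.09 -0.95  2.5 ] roll 0.0
```

Call:
arm_command --increments '[[[0.1,-1.0,0.5],0],[[0.1,-1.0,1.0],0],[[0.1,-1.0,1.2],0],[[0.1,-1.0,1.2],0]]'

```text
time: 5.2
ee_pos: [0.4156, -0.2529, 0.1315]
tcp_rot: [-179.8, -0.3, -16.4]
wrist_force: [0.1, -0.4, 0.0]
opening: 0.0856
```

```bash
python3 -c "
from h import *
plan(.4157,-.2534,.041,-16.5)"
```

```text
t 5.2 pos [ 0.4156 -0.2529  0.1315] rot [-179.83   -0.32  -16.4 ] F [ 0.1 -0.4  0. ] op 0.0856 INC [-0.01  0.03  3.62] roll 0.02
```

Call:
arm_command --increments '[[[0,0.02,1.0],0],[[0,0.02,2.0],0],[[0,0.02,3.0],0],[[0,0.02,3.6],0],[[0,0.02,3.6],0]]'

```text
time: 5.7
ee_pos: [0.4151, -0.2528, 0.04]
tcp_rot: [-179.8, -0.2, -16.4]
wrist_force: [0.7, 0.4, 0.2]
opening: 0.0852
```

Call:
arm_command --increments '[[[0,0,0],0],[[0,0,0],0],[[0,0,0],0],[[0,0,0],0],[[0,0,0],0]]' --claw 1 --force 60

```text
time: 6.2
ee_pos: [0.4157, -0.2532, 0.0414]
tcp_rot: [-179.8, -0.3, -16.4]
wrist_force: [-1.0, 0.9, 5.9]
opening: 0.041
```

```bash
python3 -c "
from h import *
plan(.4157,-.2534,.17,-16.5)
shot('p5',(290,140,400,270),(110,140,250,290))"
```

```text
t 6.2 pos [ 0.4157 -0.2532  0.0414] rot [-179.83   -0.29  -16.4 ] F [-1.   0.9  5.9] op 0.041 INC [ 0.03 -0.01 -5.14] roll 0.02
```

View pics/p5.png

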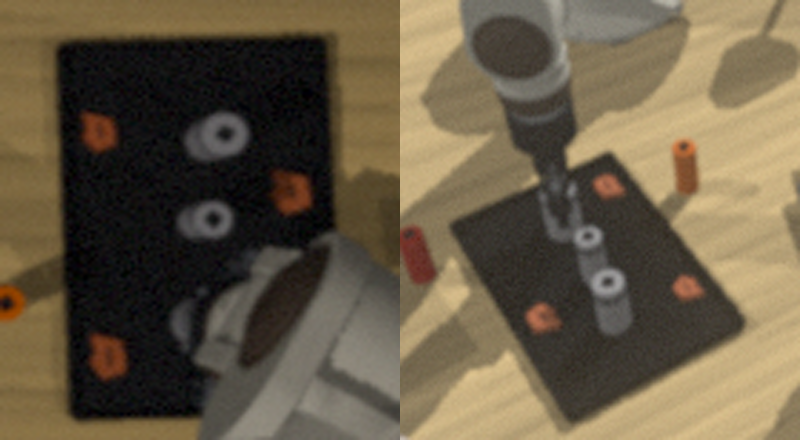

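The opening reads 41 mm, which confirms the 42 mm socket. I'll lift it.

Call:
arm_command --increments '[[[0,0,-0.5],0],[[0,0,-1.5],0],[[0,0,-3.0],0],[[0,0,-4.5],0],[[0,0,-5.2],0]]' --force 90

```text
time: 6.8
ee_pos: [0.4156, -0.2538, 0.1756]
tcp_rot: [-179.9, -0.5, -16.4]
wrist_force: [0.6, -0.8, -3.9]
opening: 0.0405
```

```bash
python3 - <<'E'
from h import *
from workcell import camera
fr=[camera("top") for _ in range(3)];T=fr[0];S=camera("scene")
G=np.mean([cv2.cvtColor(f["frame"],cv2.COLOR_RGB2GRAY).astype(np.float32) for f in fr],0)
x0,y0,x1,y1=228,150,256,178
big=cv2.resize(G[y0:y1,x0:x1],None,fx=10,fy=10,interpolation=cv2.INTER_CUBIC)
for t in(62,68,74):
    b=(big>t).astype(np.uint8);cs,h=cv2.findContours(b,cv2.RETR_CCOMP,cv2.CHAIN_APPROX_NONE)
    for k in cs:
        if len(k)>40:
            e=cv2.fitEllipse(k);u,v=(np.array(e[0])+.5)/10-.5+[x0,y0];print(t,len(k),round(u,2),round(v,2),np.round(np.array(e[1])/10,2),onz(T,u,v,.052).round(4))
# flange ring: dark; 
U,V=241.8,162.9
# hex orientation: angular profile of outer radius at half level, 6-fold phase, in world
ths=np.radians(np.arange(0,360,3));
def rad(c):
    out=[]
    for th in ths:
        rs=np.arange(3,7,.1);pts=[proj(T,[c[0]+r/342*np.cos(th),c[1]+r/342*np.sin(th),.05]) for r in rs]
        m=np.array(pts,np.float32);val=cv2.remap(G.astype(np.float32),m[:,0].copy().reshape(1,-1),m[:,1].copy().reshape(1,-1),cv2.INTER_CUBIC)[0]
        i=np.argmax(val<68);out.append(rs[i])
    return np.array(out)
for c in((.6238,.0512),):
    r=rad(c)
    for n in(1,2,5,6,7): 
        z=(r*np.exp(-1j*n*ths)).mean()*2;print(n,abs(z).round(3),(np.degrees(np.angle(z))/n).round(1))
cv2.imwrite("pics/hub.png",cv2.resize(big.clip(0,255).astype(np.uint8),(560,560))*2)
plan(.6238,.0512,.17,-16.5)
shot("p6",(190,110,400,270),(110,100,330,290))
E
```

```text
62 477 240.46 175.18 [ 5.6  22.54] [0.5875 0.0548 0.052 ]
62 129 228.22 167.26 [1.5 6.7] [0.6106 0.0907 0.052 ]
62 295 241.3 162.5 [10.09 10.52] [0.6248 0.0525 0.052 ]
62 106 241.69 162.16 [3.6  3.97] [0.6258 0.0514 0.052 ]
62 60 232.62 152.46 [1.07 2.73] [0.6543 0.0781 0.052 ]
62 397 248.31 152.8 [ 7.17 19.28] [0.6535 0.0321 0.052 ]
62 57 227.99 150.32 [1.02 2.55] [0.6605 0.0917 0.052 ]
68 444 239.61 175.61 [ 4.61 20.49] [0.5862 0.0572 0.052 ]
68 75 227.95 168.07 [0.92 4.07] [0.6082 0.0915 0.052 ]
68 281 241.3 162.47 [9.67 9.99] [0.6248 0.0525 0.052 ]
68 119 241.71 162.14 [4.07 4.41] [0.6258 0.0513 0.052 ]
68 90 254.83 153.28 [1.48 3.89] [0.6521 0.013  0.052 ]
74 248 235.47 176.06 [ 3.39 12.15] [0.5849 0.0693 0.052 ]
74 271 241.31 162.48 [9.21 9.49] [0.6248 0.0525 0.052 ]
74 132 241.72 162.13 [4.51 4.93] [0.6259 0.0513 0.052 ]
1 0.637 -47.5
2 0.058 -30.1
5 0.047 -32.9
6 0.226 -13.8
7 0.099 -16.8
t 7.0 pos [ 0.4149 -0.2533  0.171 ] rot [-179.82   -0.27  -16.4 ] F [-0.3  0.3 -4.3] op 0.0405 INC [  4.58 -14.05   0.11] roll 0.02
```

View pics/hub.png

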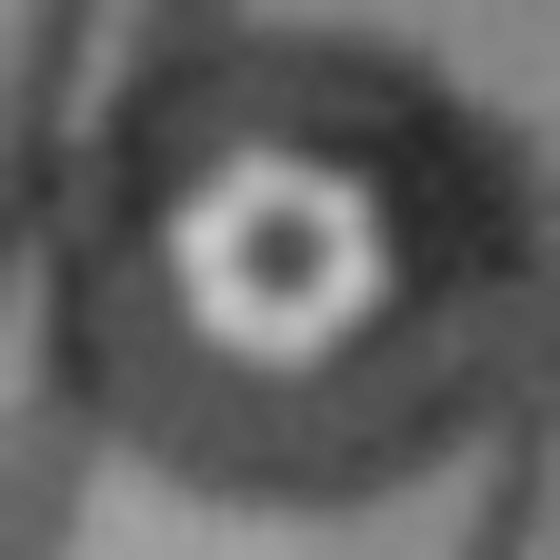

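View pics/p6.png

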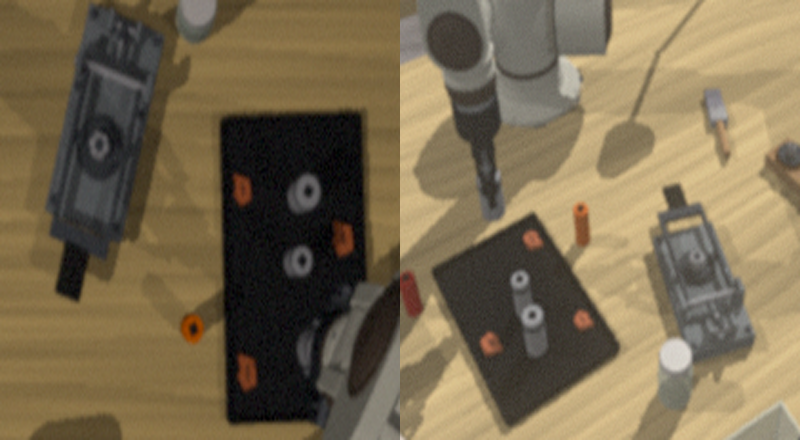

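The nut shows as a bright ring at about (241.4,162.4). Different contours put its centre at (0.6248,0.0525) and (0.6258,0.0513), so I'll use (0.6250,0.0520). The socket is lifted, and I'm carrying it over now.

```bash
python3 -c "
from h import *
plan(.625,.052,.16,-16.4)"
```

```text
t 7.1 pos [ 0.4144 -0.2531  0.1698] rot [-1.7979e+02 -1.5000e-01 -1.6410e+01] F [-0.3  0.3 -4. ] op 0.0405 INC [  4.63 -14.08   0.46] roll -0.0
```

Call:
arm_command --increments '[[[0.5,-1.4,0.0],0],[[1.3,-4.0,0.0],0],[[2.1,-6.4,0.2],0],[[2.8,-8.4,0.2],0],[[3.4,-10.3,0.3],0]]'

```text
time: 7.6
ee_pos: [0.5496, -0.0563, 0.1631]
tcp_rot: [-179.8, -0.0, -16.4]
wrist_force: [0.9, -0.6, -4.0]
opening: 0.0404
```

Call:
arm_command --increments '[[[0.6,-1.8,0],0],[[0.8,-2.4,0],0],[[0.8,-2.4,0],0]]'

```text
time: 7.9
ee_pos: [0.5859, -0.0023, 0.1611]
tcp_rot: [-179.9, 0.1, -16.2]
wrist_force: [-0.7, -0.2, -2.6]
opening: 0.0402
```

```bash
python3 -c "
from h import *
plan(.625,.052,.11,-16.4)"
```

```text
t 7.9 pos [ 0.5859 -0.0023  0.1611] rot [-1.7986e+02  1.4000e-01 -1.6230e+01] F [-0.7 -0.2 -2.6] op 0.0402 INC [ 0.9  -2.52  2.05] roll 0.03
```

Call:
arm_command --increments '[[[0.5,-1.4,0.3],0],[[0.8,-2.2,0.8],0],[[0.9,-2.5,1.5],0],[[0.9,-2.5,2.0],0],[[0.9,-2.5,2.0],0]]'

```text
time: 8.4
ee_pos: [0.6231, 0.0505, 0.1084]
tcp_rot: [-180.0, 0.4, -16.3]
wrist_force: [-0.3, 0.4, -3.3]
opening: 0.0404
```

Call:
arm_command --increments '[[[0,0,0],0],[[0,0,0],0]]'

```text
time: 8.6
ee_pos: [0.6228, 0.0495, 0.109]
tcp_rot: [-180.0, 0.4, -16.3]
wrist_force: [0.2, -0.6, -3.9]
opening: 0.0405
```

```bash
python3 -c "
from h import *
plan(.625,.052,.1,-16.4)
shot('p7',(200,100,300,210),(225,140,315,239))"
```

```text
t 8.6 pos [0.6228 0.0495 0.109 ] rot [-179.98    0.38  -16.34] F [ 0.2 -0.6 -3.9] op 0.0405 INC [ 0.06 -0.12  0.36] roll 0.01
```

View pics/p7.png

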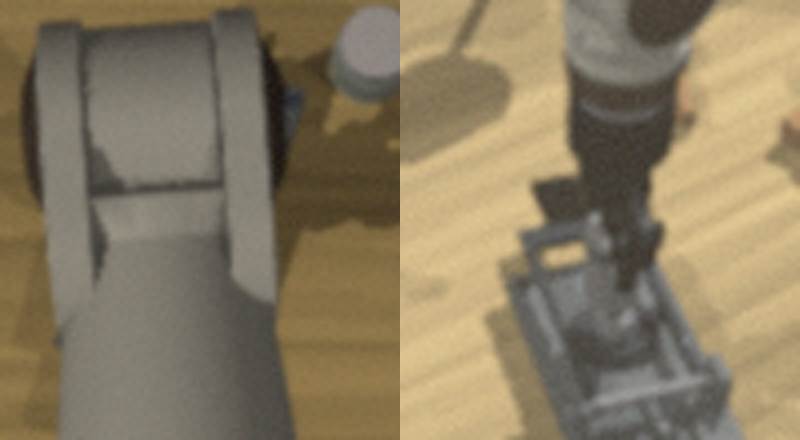

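The scene crop shows the socket hanging over the nut at (612,310). I'll centre it and probe downward gently.

Call:
arm_command --increments '[[[0.08,-0.12,0.3],0],[[0.08,-0.12,0.5],0],[[0.08,-0.12,0.6],0],[[0.08,-0.12,0.7],0],[[0.08,-0.12,0.75],0]]'

```text
time: 9.2
ee_pos: [0.6257, 0.0523, 0.0902]
tcp_rot: [-180.0, 0.4, -16.3]
wrist_force: [0.6, -0.2, -3.8]
opening: 0.0407
```

```bash
python3 -c "
from h import *
plan(.625,.052,.08,-16.4)"
```

```text
t 9.2 pos [0.6257 0.0523 0.0902] rot [-179.96    0.36  -16.31] F [ 0.6 -0.2 -3.8] op 0.0407 INC [-0.02  0.02  0.41] roll 0.01
```

Call:
arm_command --increments '[[[-0.02,0,0.05],0],[[-0.02,0,0.1],0],[[-0.02,0,0.15],0],[[-0.02,0,0.2],0],[[-0.02,0,0.2],0]]'

```text
time: 9.7
ee_pos: [0.6253, 0.0525, 0.0854]
tcp_rot: [-179.9, 0.3, -16.3]
wrist_force: [-0.7, -0.3, -1.6]
opening: 0.0405
```

```bash
python3 -c "
from h import *
plan(.625,.052,.08,-16.4)
from workcell import get_obs;print(get_obs()['torque'])"
```

```text
t 9.7 pos [0.6253 0.0525 0.0854] rot [-179.95    0.34  -16.31] F [-0.7 -0.3 -1.6] op 0.0405 INC [-0.01  0.02  0.22] roll 0.01
[-0.03750778  0.141187    0.05566211]
```

It's inside the lead-in, about 3.5 mm below the nut's top. I'll continue down.

Call:
arm_command --increments '[[[0,0,0.08],0],[[0,0,0.16],0],[[0,0,0.2],0],[[0,0,0.25],0],[[0,0,0.25],0]]'

```text
time: 10.2
ee_pos: [0.6259, 0.0527, 0.0792]
tcp_rot: [-179.9, 0.3, -16.3]
wrist_force: [6.3, 2.4, -2.0]
opening: 0.0404
```

```bash
python3 -c "
from h import *
plan(.625,.052,.073,-16.4)
from workcell import get_obs;print(get_obs()['torque'])"
```

```text
t 10.2 pos [0.6259 0.0527 0.0792] rot [-179.9     0.27  -16.31] F [ 6.3  2.4 -2. ] op 0.0404 INC [-0.03  0.04  0.25] roll 0.02
[ 0.48215056 -1.37510206 -0.03609456]
```

Call:
arm_command --increments '[[[0.03,-0.02,0.1],0],[[0.03,-0.02,0.2],0],[[0.03,-0.02,0.27],0],[[0.03,-0.02,0.3],0],[[0.03,-0.02,0.3],0]]'

```text
time: 10.7
ee_pos: [0.6263, 0.0529, 0.0735]
tcp_rot: [-179.9, 0.3, -16.3]
wrist_force: [-5.7, 0.3, 13.5]
opening: 0.0404
```

```bash
python3 -c "
from h import *
plan(.625,.052,.073,-16.4)
from workcell import get_obs;print(get_obs()['torque'])
shot('p8',(200,100,300,210),(225,140,315,239))"
```

```text
t 10.7 pos [0.6263 0.0529 0.0735] rot [-179.91    0.25  -16.31] F [-5.7  0.3 13.5] op 0.0404 INC [-0.04  0.05  0.02] roll 0.02
[0.00604881 1.44238582 0.01145421]
```

View pics/p8.png

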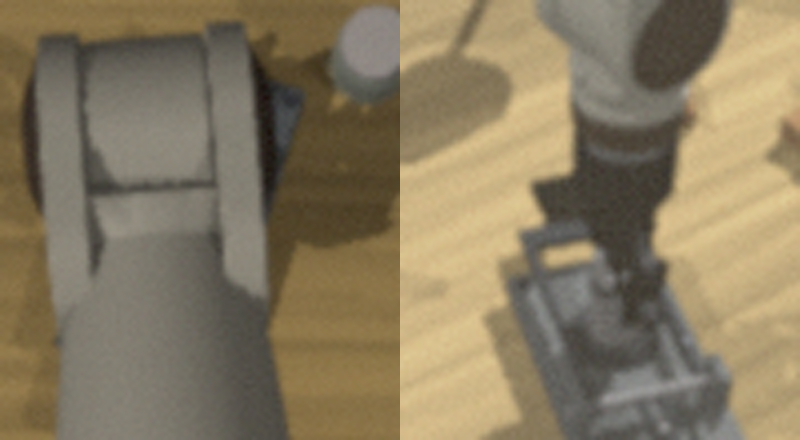

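The TCP is at z = 0.0735, against 0.073 expected for fully home, and the load is coming on. I'll press more firmly and check that it stalls.

Call:
arm_command --increments '[[[0,0,0.08],0],[[0,0,0.11],0],[[0,0,0.11],0],[[0,0,0.11],0]]'

```text
time: 11.2
ee_pos: [0.6262, 0.0529, 0.0734]
tcp_rot: [-179.9, 0.2, -16.3]
wrist_force: [-7.3, -0.0, 17.4]
opening: 0.04
```

```bash
python3 -c "
from h import *
from workcell import get_obs
plan(.625,.052,.073,-16.4)
shot('p9',(290,130,400,270),(110,120,320,270))
o=get_obs();print(o['ee_pos'],o['wrist_force'],o['torque'])"
```

```text
t 11.2 pos [0.6262 0.0529 0.0734] rot [-1.7987e+02  1.6000e-01 -1.6310e+01] F [-7.3 -0.  17.4] op 0.04 INC [-0.04  0.05  0.02] roll 0.02
[0.62621403 0.05287838 0.07345539] [-6.81534607 -0.30605477 16.90842498] [0.02899683 1.46944239 0.01787557]
```

View pics/p9.png

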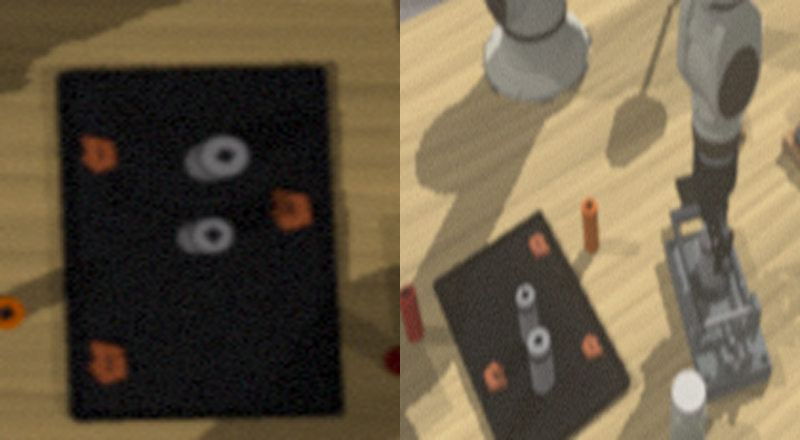

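It has stalled at z = 0.0734, which equals the tray-floor grasp height plus 32 mm, so the socket is fully home. The other two sockets stand in the tray and the lever is down. I'll press a little more firmly and ease the side load.

Call:
arm_command --increments '[[[-0.02,0,0.15],0],[[-0.02,0,0.18],0],[[-0.02,0,0.18],0],[[-0.02,0,0.18],0],[[-0.02,0,0.18],0]]'

```text
time: 11.8
ee_pos: [0.6262, 0.0529, 0.0734]
tcp_rot: [-179.8, -0.0, -16.3]
wrist_force: [-9.8, -1.2, 28.0]
opening: 0.0402
```

```bash
python3 -c "
from h import *
from workcell import get_obs
shot('p10',(200,100,300,210),(225,140,315,239))
o=get_obs();print(o['time'],o['ee_pos'],o['tcp_rot'],o['wrist_force'],o['opening'])"
```

```text
11.9 [0.6261623  0.05291785 0.07340985] [-1.79801488e+02 -4.56817712e-02 -1.63152294e+01] [-9.80584842 -0.69964721 27.99272859] 0.04035594502120487
```

View pics/p10.png

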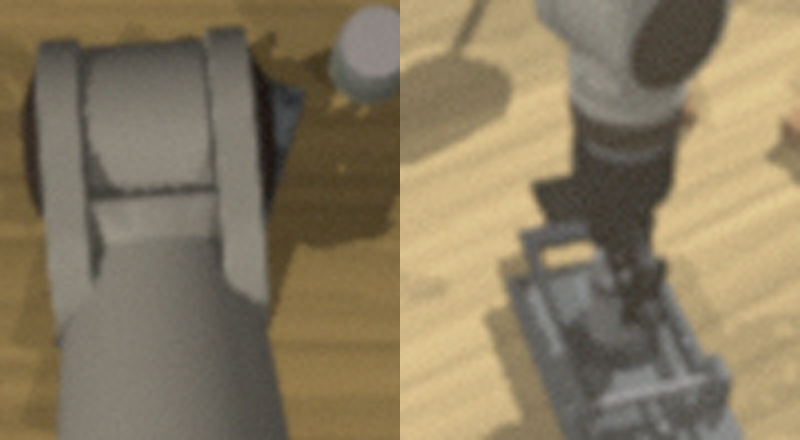

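The force is steady at about 28 N down with no sinking. The lever pad is still low at crop pixel (560,200), and the socket sits on the flange at (600,325). I'm handing the job in.

```bash
python3 -c "
from workcell import job_done
print(job_done())"
```

```text
the job is handed in; nothing more can be done
None
```

The lever is pressed down and latched, and the large socket is fully home on the fixture's hub. I handed the job in at 11.9 s, still gripping the socket and pressing down. No verdict came back, so what follows is my own checks.

- **Choice of socket:** the fixture's nut was the biggest of the three hubs, and the gripper opening of about 41 mm on the socket matched the 42 mm large one.
- **Seating:** the tool stopped at z = 73.4 mm, exactly the height worked out for the socket resting on the flange. It stayed there as the push rose from 13 to 28 N.
- **Surroundings:** the pictures show the lever still down. The other two sockets were standing and the sherds in place in my last tray picture, taken just before the final firmer press. I didn't go near the brush, wrench or jar.

- **Lever force:** the wrist force reached about 69 N for a moment when the lever met its stop. That was fingertip contact, below the 120 N wrist limit. It would only matter if the fingertips count under the 40 N limit for the gripper's body.
- **Side load:** a sideways force of about 10 N remained at the end, and a small shift did not ease it.
- **Nut centre:** different image contours disagreed by 1–2 mm. The final position, (0.626, 0.053), was within about 2 mm of them.

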